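# Move the camera head from the parking dock to the imaging dock

## Robot

A 6-joint arm with a two-finger parallel gripper is mounted at the origin on a cart in front of the work surface, level with it; the furniture and walls round the work are solid. World frame = base frame: x ahead of the robot, y to its left, z up, the work surface at z = 0. Lengths are in m, angles in rad, forces in N, time in s.
With the tool pointing down it reaches from about 0.25 to 0.775 m from the base axis. Payload 8.9 kg.
Tool frame: the origin (TCP) lies between the finger pads; the fingertips stand manip.tip_reach ahead of it and the grasp point (between the pads) lies 8 mm behind it (manip.tip_reach is the distance from the TCP to the fingertips, in m); z points along the fingers, y is the direction in which the jaws open and shut (so a half turn about z gives the same grasp; the last joint's range is limited). The gripper opens to 85 mm and grips with 20 to 120 N. Pads are 22 mm wide; open, the fingers measure 114 mm over their backs; the gripper's body (76 mm by 85 mm) begins 54 mm behind the grasp point. The pads swing forward as they close: fully open they stand 13 mm farther back than shut.
Start: joints at [-1.486, 0.291, -0.153, 1.127, 0, 1.431], TCP at [0.117, -0.512, 0.242] pointing down, gripper open.
Joint ranges: [-2.52, 2.52], [-0.91, 1.74], [-1.3, 1.37], [-1.96, 2.02], [-1.52, 1.47], [-3.14, 3.14]. Speed limits (rad/s): [2.22, 2.22, 2.79, 3.14, 3.14, 3.14].

## Interface

Orientations are given as a unit quaternion [x, y, z, w].
In Python, from cell import manip, optics, order, finder gives the robot as it stands. The module is installed in compiled form; this text tells all that it offers.
- The arm moves only by the tool jog_arm, never from a script. Its argument "steps" is a list of rows, each an object of numbers: "x", "y", "z": the shift along the tool's x, y, z in cm; "wx", "wy", "wz": the turn, a rotation vector about the tool's x, y, z in degrees. A call has 1 to 5 rows; each row is the pose to reach, as a shift and turn from the pose commanded when the call began, along the tool's axes at that moment; what a row does not reach only later rows make up. A row lasts 1/12 s, in which the tool goes at most 41.7 mm and 7.16 degrees, less where a joint would pass 70% of its speed; a pose out of reach is approached as far as the arm can. A call with a gripper value outside its range is refused whole. "hand" is the opening, from 0 (shut) to 1 (fully open), set as the call begins (left out, the last holds). The fingers move at their own pace and stop on an object; "newtons" is the grip in N (left out, the last holds). Time passes only in rows, so rows that repeat a pose let the fingers close. It gives the time, the measured TCP pose, the force and the opening at its end, in the units of the state.
- manip.observe(): the state, without advancing time (a new reading comes with each control period).
- optics.read_camera(name): name is "side" or "top"; returns a dict with "img" (384x512x3 uint8, red, green, blue), "mtx" (3x3 intrinsics, pixels), "world_from_camera" (4x4, takes a point from camera to world coordinates). Camera axes: x right, y down, z forward; pixel columns grow to the right and rows downward; lengths in m; the calibration is good to about 2 mm. A picture is of the moment at which its call begins. There is no depth.
- order.hand_in(): hands the job in, once; it reports no verdict.
Trained networks look in the newest picture that a camera, given by its name, has taken for a name from the list of things; names that differ only in an ending like _2 or _b are one class to them, and where a whole thing is asked for, a point or a joint stands for the part that bears it (a point fixed in the world has none). Each returns a list of dicts, best first, with "p" (0 to 1); they miss things now and then, are a little off and sometimes report something else, mostly with a low value. They report only what shows in the picture. A call takes as long as a camera call. They do not tell look-alikes from the thing itself.
- finder.find_in(query, camera): "extent" ([left, top, right, bottom] in pixels, round what is visible of it).
- finder.trace(query, camera): "region" (384x512 bool, what is visible of it) and "extent" ([left, top, right, bottom] in pixels, round what is visible of it).
- finder.spot_point(query, camera): "centre" ([column, row] in pixels: a listed point, or the origin of a listed thing).
The state is a dict: "time": time; "qpos": joint angles; "dq": joint speeds; "tau": joint torques, N m; "eef_pos": TCP position; "eef_rot": TCP orientation; "ft_force": force on the tool from outside, world axes, zero at the start; "torque": the same for the moment, N m; "opening": opening from 0.0 (shut) to 1.0 (fully open).
Only numpy, scipy, OpenCV 4.12 (cv2) and the standard library are available. Lean on these libraries where they do the work, as an engineer would, in place of code of your own. Each camera call takes 0.05 s, during which the arm holds its last target.

## Task

Press the red button of the grey parking dock so that the camera head is let go, draw it out, then slide it into the blue imaging dock until the catch clicks in behind it and holds it when you let go. Feed it in by feel and gently, never ramming it against the stop, and leave the other things on the bench alone.

Things in the scene. Friction and masses are not known exactly. Their poses are not given: they have to be found in the camera images.
- camera: camera head: silver box with a black lens collar on top and a dark dovetail foot below; 68 mm high, 0.14 to 0.24 kg. Origin: centre of the foot's underside; x is the way it slides into a dock, z up. Foot 60 mm long (x -30 to +30), 44 mm wide up to z = 5 mm, then 45 degree faces to 34 mm wide at 10 mm. Underside notch for the catch: x 4 to 22 mm, 5 mm deep, 18 mm wide
- camera_grip (a point): centre of the camera's silver box (x, y, z: 44 x 38 x 40 mm), 6 mm behind and 38 mm above the camera's origin, to be gripped across y; the lens collar above it is 28 mm wide and 10 mm high. Between the rails the fingertips must stay above the rails, which reach 15 mm above the foot's underside
- parking_dock: grey dock that holds the camera head at the start, caught. Fixed. Base 205 x 84 x 12 mm; origin at its underside, x is the way in, z up. Silver rails: flared 7 mm a side from x = -50 to -25 mm, straight to +27 mm, tops 27 mm above the bench, 73 mm wide over all (86 at the flare); 2 mm play sideways and upwards. Behind them a black catch block 50 mm wide, 30 mm high: its face is the stop
- imaging_dock: blue dock that is to receive the camera head. Fixed; same shape, axes, pins and catch as the grey one, but its black catch block (stop, pins, tooth and button in one) was clamped anew, up to 9 mm nearer or further along x than nominal: this is not measured and must be felt. Too short: no click, and the pins push the camera out again; 1.8 mm beyond the click is the hard stop
- parking_dock_home (a point): on the floor of the grey dock (12 mm above the bench), 5 mm ahead of the dock's origin: the camera's origin when home. Two spring pins in the stop face (4 N when home, 2 N at the end) push it out 14 mm within 1 s when the catch is pressed; it stays there between the rails to be drawn out along -x, dragging a few N over the sprung tooth
- parking_dock_entry (a point): on the floor of the grey dock, 90 mm behind its origin, in the middle of the open entrance (x -105 to -50 mm): with the camera's origin here or further back it is clear of the rails and can be lifted
- imaging_dock_home (a point): on the blue dock's floor (12 mm above the bench), 5 mm ahead of its origin: home for a nominal block; the true home lies within 9 mm of it along x. The sloped tooth begins 22 mm before home, the spring pins (2 to 4 N) 14 mm before: the push is 2 to 8 N until the tooth springs up into the notch, and climbs fast at the hard stop; over about 12 N is ramming
- imaging_dock_entry (a point): on the blue dock's floor, 90 mm behind its origin, in the open entrance: set the foot down here and slide along +x
- parking_dock_button (a point): centre of the top of the grey dock's red button (26 x 30 mm), 42 mm above the bench, 71 mm ahead of the dock's origin; press straight down 5 to 7 mm (4 to 9 N)
- parking_dock_catch (a joint): grey dock's catch, one piece with its red button, in m: 0 up (closed), 0.007 fully down. The tooth stands 4 mm above the floor and lets go at about 0.0045; springs back up
- imaging_dock_catch (a joint): blue dock's catch, the same: pushed down about 0.004 while the foot passes over the tooth, back to 0 at the click
- slide_box: white slide box with a hinged lid, 77 x 103 x 42 mm, bystander; origin under its centre
- jar_poly: small clear lidded jar, 40 x 38 x 24 mm, bystander; origin under its centre
- chip_tray: small pile of dark and clear chip plates, 69 x 75 x 20 mm, bystander; origin under its centre
Mind the look-alikes: they are no part of the job. What is shaped like the camera but pink is not meant.

How it is judged:
By the outcome, as a careful person would: the job done as asked, in the order asked, and still so for the second after the job is handed in, with the robot touching nothing.
It also fails if it takes over 72 s, if anything falls off the work surface, if the arm or the gripper's body presses on something with over 40 N, if the wrist force passes 120 N, or if a joint passes its speed limit or range.

## Working session

There is one attempt and no reset: what is moved stays moved. The work goes in short steps, Python scripts to look and compute and a tool call to move; the robot and the scene stay as the last step left them, time stands still between calls to the robot, and variables do not carry over. Pictures are saved under pics/ and viewed, and the job is handed in when it is done.

Besides the shell and the picture viewer there is one more tool, called after "Call:" by a JSON object that holds its "name" and its "arguments", one argument or row to a line. jog_arm: Moves the arm, as the interface text tells. Its arguments: {"type":"object","properties":{"steps":{"type":"array"},"hand":{"type":"number"},"newtons":{"type":"number"}},"required":["steps"]}

```bash
mkdir -p pics; cat > h.py <<'E'
from cell import manip, optics, order, finder
import numpy as np, cv2
def snap(n,f):
    c=optics.read_camera(n); cv2.imwrite('pics/'+f,c['img'][:,:,::-1]); return c
E
python3 - <<'E'
from h import *
s=manip.observe(); print(s); print(manip.tip_reach)
for n in('side','top'):
    c=snap(n,n+'0.png'); print(n,c['mtx'],c['world_from_camera'])
    np.savez(n+'.npz',K=c['mtx'],T=c['world_from_camera'])
    for q in ['camera','camera_grip','parking_dock','imaging_dock','parking_dock_home','imaging_dock_home','imaging_dock_entry','parking_dock_button','parking_dock_entry']:
        print(q,[(np.round(d['centre'],1).tolist(),round(d['p'],2)) for d in finder.spot_point(q,n)][:4])
print(manip.observe()['time'])
E
```

```text
{'time': 0.0, 'qpos': array([-1.48631803e+00,  2.91292965e-01, -1.54119053e-01,  1.12672467e+00,
        3.57204400e-05,  1.43152695e+00]), 'dq': array([-0.00086454,  0.00146684, -0.0001399 , -0.00039247, -0.00146054,
        0.00071313]), 'tau': array([ 1.16838492e-03, -5.37135279e+01,  3.31380522e+01,  1.53761631e-02,
       -1.18752237e-04,  7.08761434e-06]), 'eef_pos': array([ 0.11648358, -0.51147303,  0.24172844]), 'eef_rot': array([ 9.93748424e-01,  1.11640582e-01,  3.62112288e-05, -6.69441791e-04]), 'ft_force': array([-0.91586086,  0.6153499 , -0.09633681]), 'torque': array([-1.65530201e-02, -4.25679763e-02,  2.00504540e-05]), 'opening': 1.0016494548988306}
0.011
side [[418.51645613   0.         257.29694062]
 [  0.         418.51645613 191.39230368]
 [  0.           0.           1.        ]] [[ 0.99032493 -0.05833866  0.1259092   0.47529891]
 [-0.13761054 -0.5298046   0.83688137 -1.1552484 ]
 [ 0.01788473 -0.84611092 -0.53270672  0.74460005]
 [ 0.          0.          0.          1.        ]]
camera [([240.2, 154.2], 0.75), ([235.8, 165.1], 0.55)]
camera_grip [([237.1, 160.5]
[... 569 characters left out ...]
0.55559659]
 [-0.99965214 -0.02348261 -0.01200715 -0.05493345]
 [ 0.01405047 -0.08888058 -0.99594318  0.99162152]
 [ 0.          0.          0.          1.        ]]
camera [([128.1, 196.4], 0.9), ([173.0, 205.8], 0.83), ([271.6, 242.8], 0.39), ([272.3, 209.9], 0.31)]
camera_grip [([125.9, 194.3], 0.75), ([169.1, 199.1], 0.69), ([271.3, 210.9], 0.57)]
parking_dock [([173.7, 207.7], 0.96)]
imaging_dock [([273.6, 243.0], 0.72), ([274.5, 211.9], 0.71)]
parking_dock_home [([177.4, 201.4], 0.76)]
imaging_dock_home [([274.6, 209.8], 0.89)]
imaging_dock_entry [([175.3, 203.3], 0.71), ([272.2, 241.7], 0.69)]
parking_dock_button [([170.8, 176.0], 0.51)]
parking_dock_entry [([170.0, 235.8], 0.74)]
1.0
```

```bash
python3 - <<'E'
import cv2
a=cv2.imread('pics/side0.png'); b=cv2.imread('pics/top0.png')
cv2.imwrite('pics/side0b.png',cv2.resize(a,(800,600),interpolation=cv2.INTER_CUBIC))
cv2.imwrite('pics/top0b.png',cv2.resize(b,(800,600),interpolation=cv2.INTER_CUBIC))
cv2.imwrite('pics/top0c.png',cv2.resize(b[120:300,90:330],(800,600),interpolation=cv2.INTER_CUBIC))
E
```

```text
(no output)
```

View pics/side0b.png

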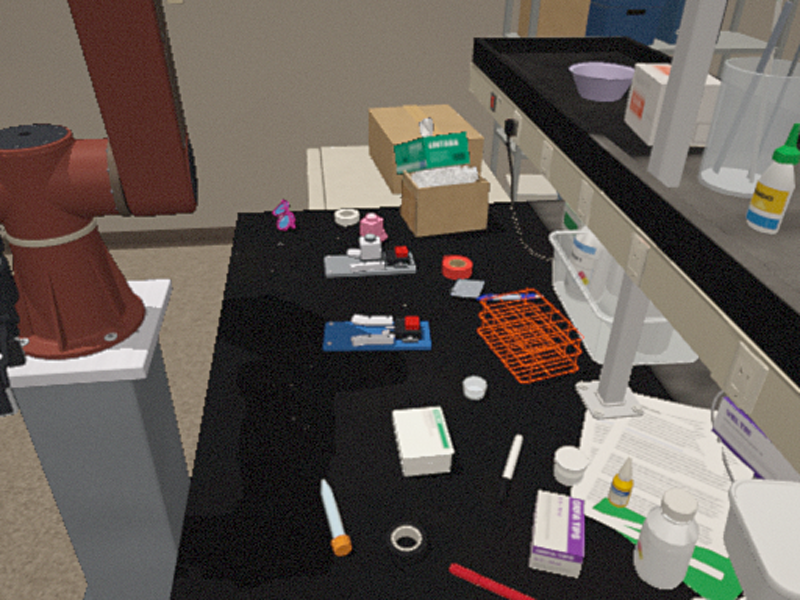

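View pics/top0b.png

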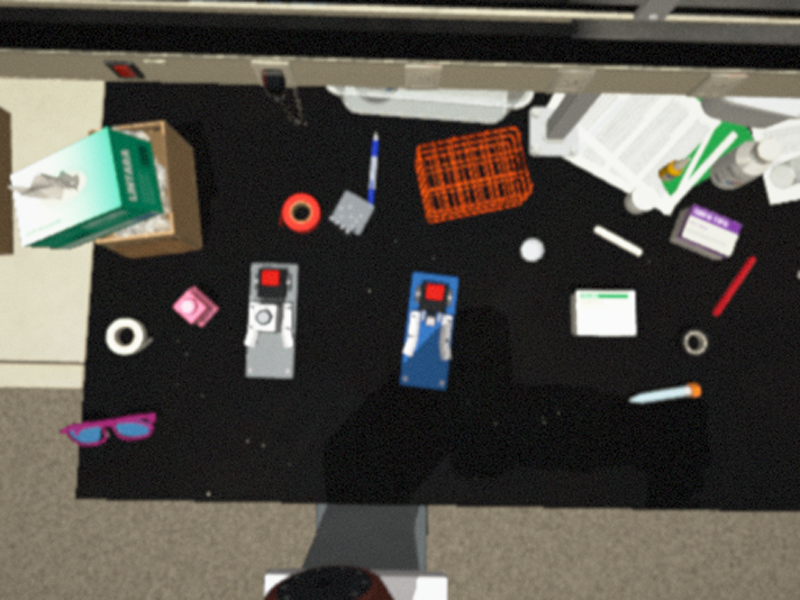

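View pics/top0c.png

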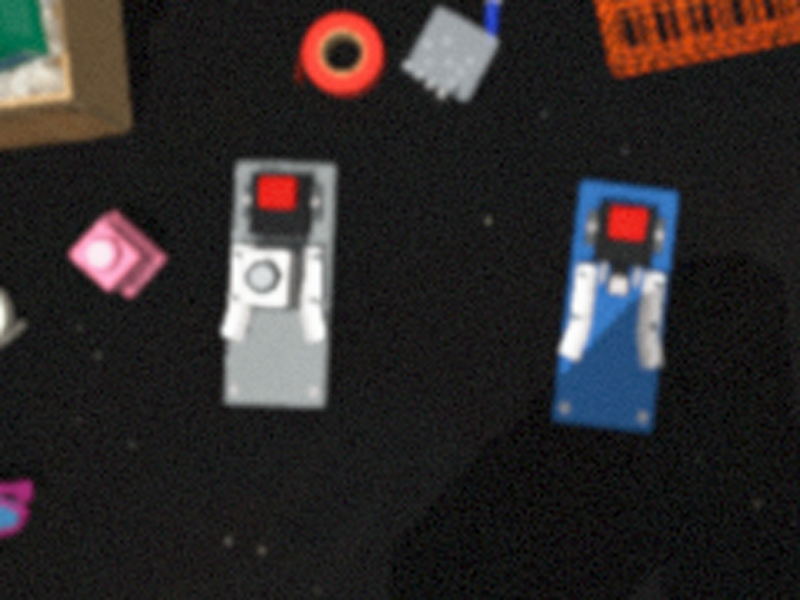

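The side view has the grey dock with the silver camera at about (370,262), the blue dock at about (377,335), and the pink decoy at (372,225). The top view puts grey at (272,320), blue at (430,330) and pink at (195,306), all in the 800x600 images. Next I'll take dock corners from enlarged crops.

```bash
python3 - <<'E'
import cv2
a=cv2.imread('pics/side0.png'); b=cv2.imread('pics/top0.png')
def g(im,x,y,w,h,s,f):
    o=cv2.resize(im[y:y+h,x:x+w],None,fx=s,fy=s,interpolation=cv2.INTER_CUBIC)
    for i in range(0,w,10):
        cv2.putText(o,str(x+i),(i*s,8),0,.3,(0,255,255),1); cv2.line(o,(i*s,10),(i*s,14),(0,255,255),1)
    for j in range(0,h,10):
        cv2.putText(o,str(y+j),(0,j*s+4),0,.3,(0,255,255),1)
    cv2.imwrite('pics/'+f,o)
g(a,200,130,80,60,10,'s_g.png'); g(a,200,190,80,45,10,'s_b.png')
g(b,150,160,48,90,6,'t_g.png'); g(b,250,165,48,90,6,'t_b.png')
t=cv2.hconcat([cv2.imread('pics/t_g.png'),cv2.imread('pics/t_b.png')]);cv2.imwrite('pics/t_gb.png',t)
E
```

```text
(no output)
```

View pics/s_g.png

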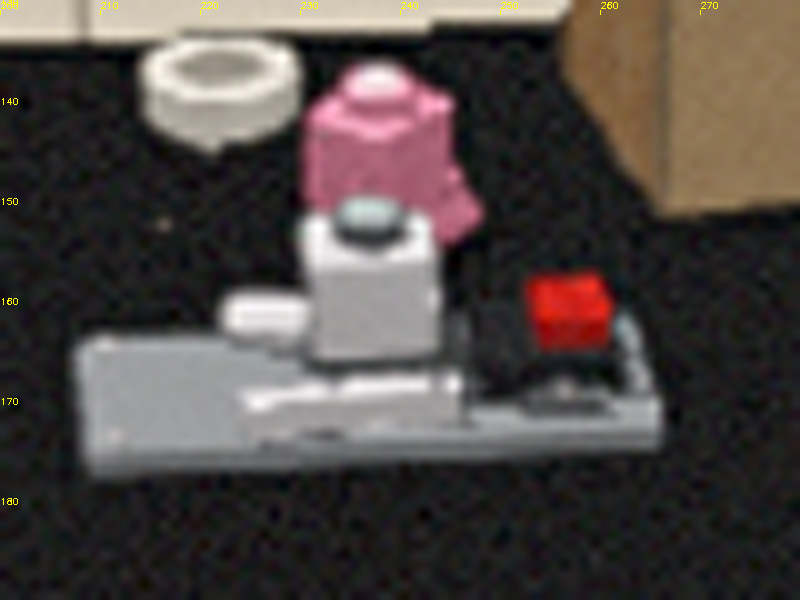

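View pics/s_b.png

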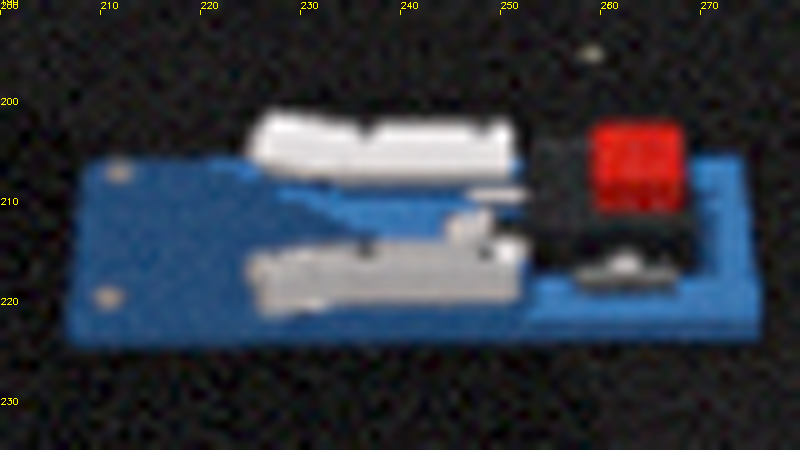

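View pics/t_gb.png

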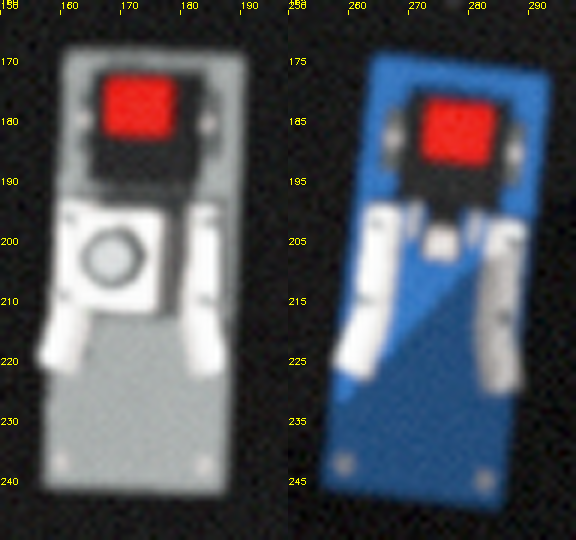

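```bash
cat > fit.py <<'E'
import numpy as np
from scipy.optimize import least_squares
C={n:np.load(n+'.npz') for n in('side','top')}
def proj(n,P):
    T=np.linalg.inv(C[n]['T']); p=(T[:3,:3]@np.asarray(P).T).T+T[:3,3]
    q=(C[n]['K']@p.T).T; return q[:,:2]/q[:,2:]
def ray(n,uv):
    d=np.linalg.inv(C[n]['K'])@[uv[0],uv[1],1]; T=C[n]['T']; return T[:3,3],T[:3,:3]@d
def onz(n,uv,z):
    o,d=ray(n,uv); return o+d*(z-o[2])/d[2]
def tri(uvs,uvt):
    A=[];b=[]
    o1,d1=ray('side',uvs);o2,d2=ray('top',uvt)
    s=np.linalg.lstsq(np.c_[d1,-d2],o2-o1,rcond=None)[0]
    p,q=o1+s[0]*d1,o2+s[1]*d2
    return (p+q)/2,np.linalg.norm(p-q)
E
cat > a.py <<'E'
from fit import *
def px(l,s,x0,y0): return (np.array(l)+.5)/s-.5+[x0,y0]
B=lambda x,y,z:(x/1000,y/1000,z/1000)
tp=[B(100,42,12),B(100,-42,12),B(-105,-42,12),B(-105,42,12)]
sp=[B(-105,42,12),B(-105,-42,0),B(100,-42,0),B(100,42,12)]
D={'grey':(px([(64,48),(245,52),(227,494),(44,488)],6,150,160),px([(78,338),(90,478),(660,450),(635,315)],10,200,130)),
'blue':(px([(83,52),(262,73),(214,510),(35,487)],6,250,165),px([(85,157),(68,347),(760,342),(743,155)],10,200,190))}
for k,(t,s) in D.items():
    def w(p,P):
        c,sn=np.cos(p[2]),np.sin(p[2]);P=np.array(P)
        return P@np.array([[c,-sn,0],[sn,c,0],[0,0,1]]).T+[p[0],p[1],0]
    def f(p,which='ts'):
        r=[]
        if 't' in which: r.append(proj('top',w(p,tp))-t)
        if 's' in which: r.append(proj('side',w(p,sp))-s)
        return np.concatenate(r).ravel()
    for wh in('ts','t','s'):
        r=least_squares(f,[.5,.2,0],args=(wh,)); print(k,wh,r.x.round(4),np.degrees(r.x[2]).round(2)); 
        if wh=='ts':
            print(f(r.x).reshape(-1,2).round(1).tolist()); p=r.x
    for nm,P in [('button',B(71,0,42)),('home',B(5,0,12)),('entry',B(-90,0,12)),('grip',B(-1,0,50))]:
        P=w(p,[P]); print(nm,P.round(4),proj('top',P).round(1),proj('side',P).round(1))
# button tops, camera collar
print('grey button tri',tri(px([(570,298)],10,200,130)[0],px([(140,106)],6,150,160)[0]))
print('blue button tri',tri(px([(640,152)],10,200,190)[0],px([(172,131)],6,250,165)[0]))
print('collar tri',tri(px([(369,215)],10,200,130)[0],px([(112,255)],6,150,160)[0]))
E
python3 a.py
```

```text
grey ts [ 0.5979  0.1621 -0.0027] -0.16
[[0.2, 0.2], [-0.3, 0.3], [-0.3, -0.4], [-0.1, -0.1], [-0.0, 0.3], [-0.2, 0.7], [0.6, 0.4], [-0.3, -0.1]]
grey t [ 0.5979  0.1618 -0.0006] -0.03
grey s [ 0.598   0.1646 -0.0134] -0.77
button [[0.6689 0.1619 0.042 ]] [[172.5 177. ]] [[256.7 159.4]]
home [[0.6029 0.1621 0.012 ]] [[173.8 201.7]] [[238.4 167.7]]
entry [[0.5079 0.1624 0.012 ]] [[172.2 235.7]] [[212. 169.]]
grip [[0.5969 0.1621 0.05  ]] [[170.6 203.1]] [[236.7 158.4]]
blue ts [ 0.5854 -0.1211 -0.0962] -5.51
[[0.2, 0.2], [-0.3, 0.2], [-0.3, -0.2], [-0.3, 0.1], [-0.0, 0.3], [0.2, 0.6], [0.2, 0.4], [-0.0, -0.1]]
blue t [ 0.5856 -0.1215 -0.0934] -5.35
blue s [ 0.5851 -0.1195 -0.1043] -5.98
button [[ 0.656  -0.1279  0.042 ]] [[278.  184.2]] [[265.6 204.6]]
home [[ 0.5904 -0.1215  0.012 ]] [[274.5 208.4]] [[243.6 213. ]]
entry [[ 0.4958 -0.1124  0.012 ]] [[270.7 242.2]] [[212.2 213.3]]
grip [[ 0.5844 -0.121   0.05  ]] [[275.2 210.2]] [[241.6 202.6]]
grey button tri (array([0.66813777, 0.1604231 , 0.04312411]), np.float64(0.0001054471303059487))
blue button tri (array([ 0.64972236, -0.12868123,  0.04244669]), np.float64(0.0003191822542376432))
collar tri (array([0.59724419, 0.16159353, 0.07934741]), np.float64(0.001934865025282609))
```

Both docks fit to within about 0.7 px, and the triangulated heights agree: button 43 mm (text 42), collar top 79 mm (text 80). The blue block looks about 6 mm nearer than nominal. Next is moving above the grey button.

```bash
cat > rel.py <<'E'
import sys,numpy as np
from scipy.spatial.transform import Rotation as R
from cell import manip
def rel(x,y,z,yaw):
    s=manip.observe(); r=R.from_quat(s['eef_rot'])
    t=R.from_euler('z',yaw,degrees=True)*R.from_quat([1,0,0,0])
    sh=r.inv().apply(np.array([x,y,z])-s['eef_pos'])*100
    w=np.degrees((r.inv()*t).as_rotvec())
    print('t',round(s['time'],2),'pos',s['eef_pos'].round(4),'F',s['ft_force'].round(2),'op',round(s['opening'],3),'yaw',np.degrees(np.arctan2(*r.apply([1,0,0])[[1,0]])).round(2))
    print('shift cm',sh.round(2),'w',w.round(2))
if __name__=='__main__': rel(*map(float,sys.argv[1:]))
E
python3 rel.py .6685 .1613 .2 180
```

```text
t 1.0 pos [ 0.1165 -0.5119  0.2423] F [ 0.    0.87 -0.57] op 0.996 yaw 12.82
shift cm [ 68.76 -53.39   4.23] w [  -0.      0.   -167.18]
```

Call:
{"name": "jog_arm", "arguments": {
  "steps": [
    {"x":68.7,"y":-53.4,"z":4.2,"wz":-167},
    {"x":68.7,"y":-53.4,"z":4.2,"wz":-167},
    {"x":68.7,"y":-53.4,"z":4.2,"wz":-167},
    {"x":68.7,"y":-53.4,"z":4.2,"wz":-167},
    {"x":68.7,"y":-53.4,"z":4.2,"wz":-167}
  ],
  "hand": 0,
  "newtons": 30
}}

```text
schema error: expected keys x, y, z, wx, wy, wz
```

```bash
python3 rel.py .6685 .1613 .2 180
```

```text
t 1.0 pos [ 0.1165 -0.5119  0.2423] F [ 0.    0.87 -0.57] op 0.996 yaw 12.82
shift cm [ 68.76 -53.39   4.23] w [  -0.      0.   -167.18]
```

All six keys are required in each row.

Call:
{"name": "jog_arm", "arguments": {
  "steps": [
    {"x":68.7,"y":-53.4,"z":4.2,"wx":0,"wy":0,"wz":-167},
    {"x":68.7,"y":-53.4,"z":4.2,"wx":0,"wy":0,"wz":-167},
    {"x":68.7,"y":-53.4,"z":4.2,"wx":0,"wy":0,"wz":-167},
    {"x":68.7,"y":-53.4,"z":4.2,"wx":0,"wy":0,"wz":-167},
    {"x":68.7,"y":-53.4,"z":4.2,"wx":0,"wy":0,"wz":-167}
  ],
  "hand": 0,
  "newtons": 30
}}

```text
time: 1.42
eef_pos: [0.2491, -0.3494, 0.2322]
eef_rot: [0.91, 0.414, 0.0, 0.0]
ft_force: [1.2, -1.0, 0.0]
opening: 0.301
```

```bash
python3 rel.py .6685 .1613 .2 180
```

```text
t 1.42 pos [ 0.2491 -0.3494  0.2322] F [ 1.2  -0.99  0.04] op 0.301 yaw 48.94
shift cm [66.06 -1.91  3.22] w [ 1.0000e-02  3.0000e-02 -1.3106e+02]
```

Call:
{"name": "jog_arm", "arguments": {
  "steps": [
    {"x":66,"y":-2,"z":3.2,"wx":0,"wy":0,"wz":-131},
    {"x":66,"y":-2,"z":3.2,"wx":0,"wy":0,"wz":-131},
    {"x":66,"y":-2,"z":3.2,"wx":0,"wy":0,"wz":-131},
    {"x":66,"y":-2,"z":3.2,"wx":0,"wy":0,"wz":-131},
    {"x":66,"y":-2,"z":3.2,"wx":0,"wy":0,"wz":-131}
  ]
}}

```text
time: 1.83
eef_pos: [0.3821, -0.1889, 0.2224]
eef_rot: [0.739, 0.674, 0.0, 0.0]
ft_force: [1.0, -0.9, -0.0]
opening: -0.002
```

```bash
python3 rel.py .6685 .1613 .2 180
```

```text
t 1.83 pos [ 0.3821 -0.1889  0.2224] F [ 1.03 -0.87 -0.03] op -0.002 yaw 84.79
shift cm [37.48 25.34  2.24] w [ 1.000e-02  6.000e-02 -9.521e+01]
```

Call:
{"name": "jog_arm", "arguments": {
  "steps": [
    {"x":37.5,"y":25.3,"z":2.2,"wx":0,"wy":0,"wz":-95},
    {"x":37.5,"y":25.3,"z":2.2,"wx":0,"wy":0,"wz":-95},
    {"x":37.5,"y":25.3,"z":2.2,"wx":0,"wy":0,"wz":-95},
    {"x":37.5,"y":25.3,"z":2.2,"wx":0,"wy":0,"wz":-95},
    {"x":37.5,"y":25.3,"z":2.2,"wx":0,"wy":0,"wz":-95}
  ]
}}

```text
time: 2.25
eef_pos: [0.5147, -0.0282, 0.2121]
eef_rot: [0.495, 0.869, 0.0, 0.0]
ft_force: [1.1, -1.3, 0.2]
opening: -0.0
```

```bash
python3 rel.py .6685 .1613 .2 180
```

```text
t 2.25 pos [ 0.5147 -0.0282  0.2121] F [ 1.15 -1.26  0.22] op -0.0 yaw 120.62
shift cm [ 8.47 22.88  1.22] w [ 1.000e-02  3.000e-02 -5.938e+01]
```

Call:
{"name": "jog_arm", "arguments": {
  "steps": [
    {"x":8.5,"y":22.9,"z":1.2,"wx":0,"wy":0,"wz":-59.4},
    {"x":8.5,"y":22.9,"z":1.2,"wx":0,"wy":0,"wz":-59.4},
    {"x":8.5,"y":22.9,"z":1.2,"wx":0,"wy":0,"wz":-59.4},
    {"x":8.5,"y":22.9,"z":1.2,"wx":0,"wy":0,"wz":-59.4},
    {"x":8.5,"y":22.9,"z":1.2,"wx":0,"wy":0,"wz":-59.4}
  ]
}}

```text
time: 2.67
eef_pos: [0.6466, 0.1326, 0.2016]
eef_rot: [0.204, 0.979, 0.0, 0.0]
ft_force: [0.5, -0.2, 0.6]
opening: -0.001
```

```bash
python3 rel.py .6685 .1613 .065 179.9
```

```text
t 2.67 pos [0.6466 0.1326 0.2016] F [ 0.53 -0.16  0.62] op -0.001 yaw 156.43
shift cm [-0.86  3.51 13.66] w [ 0.000e+00  1.000e-02 -2.347e+01]
```

Call:
{"name": "jog_arm", "arguments": {
  "steps": [
    {"x":-0.9,"y":3.5,"z":0,"wx":0,"wy":0,"wz":-23.5},
    {"x":-0.9,"y":3.5,"z":4,"wx":0,"wy":0,"wz":-23.5},
    {"x":-0.9,"y":3.5,"z":8,"wx":0,"wy":0,"wz":-23.5},
    {"x":-0.9,"y":3.5,"z":10,"wx":0,"wy":0,"wz":-23.5},
    {"x":-0.9,"y":3.5,"z":10,"wx":0,"wy":0,"wz":-23.5}
  ]
}}

```text
time: 3.08
eef_pos: [0.6645, 0.1587, 0.096]
eef_rot: [0.003, 1.0, -0.001, -0.005]
ft_force: [-1.1, -0.7, -0.4]
opening: 0.003
```

```bash
python3 rel.py .6685 .1613 .060 179.9
```

```text
t 3.08 pos [0.6645 0.1587 0.096 ] F [-1.11 -0.7  -0.36] op 0.003 yaw 179.68
shift cm [-0.43  0.26  3.6 ] w [-0.07 -0.52 -0.22]
```

Call:
{"name": "jog_arm", "arguments": {
  "steps": [
    {"x":-0.2,"y":0.2,"z":2.0,"wx":0,"wy":0,"wz":0},
    {"x":-0.2,"y":0.2,"z":3.0,"wx":0,"wy":0,"wz":0},
    {"x":-0.2,"y":0.2,"z":3.0,"wx":0,"wy":0,"wz":0},
    {"x":-0.2,"y":0.2,"z":3.0,"wx":0,"wy":0,"wz":0}
  ]
}}

```text
time: 3.42
eef_pos: [0.6702, 0.1608, 0.0727]
eef_rot: [0.004, 1.0, -0.0, 0.0]
ft_force: [0.6, 0.6, -0.9]
opening: -0.0
```

```bash
python3 rel.py .6685 .1613 .053 179.9
```

```text
t 3.42 pos [0.6702 0.1608 0.0727] F [ 0.58  0.6  -0.95] op -0.0 yaw 179.5
shift cm [0.17 0.05 1.97] w [-0.    0.01 -0.4 ]
```

Call:
{"name": "jog_arm", "arguments": {
  "steps": [
    {"x":0.1,"y":0.1,"z":1.0,"wx":0,"wy":0,"wz":-0.4},
    {"x":0.1,"y":0.1,"z":1.5,"wx":0,"wy":0,"wz":-0.4},
    {"x":0.1,"y":0.1,"z":2.0,"wx":0,"wy":0,"wz":-0.4},
    {"x":0.1,"y":0.1,"z":2.2,"wx":0,"wy":0,"wz":-0.4},
    {"x":0.1,"y":0.1,"z":2.2,"wx":0,"wy":0,"wz":-0.4}
  ]
}}

```text
time: 3.83
eef_pos: [0.6691, 0.1619, 0.0496]
eef_rot: [0.0, 1.0, 0.0, -0.0]
ft_force: [0.5, -0.0, 0.5]
opening: -0.001
```

```bash
python3 rel.py .6685 .1613 .047 179.9
```

```text
t 3.83 pos [0.6691 0.1619 0.0496] F [ 0.53 -0.05  0.46] op -0.001 yaw 179.96
shift cm [ 0.06 -0.06  0.26] w [ 0.   -0.    0.06]
```

Call:
{"name": "jog_arm", "arguments": {
  "steps": [
    {"x":0,"y":0,"z":0.2,"wx":0,"wy":0,"wz":0},
    {"x":0,"y":0,"z":0.3,"wx":0,"wy":0,"wz":0},
    {"x":0,"y":0,"z":0.3,"wx":0,"wy":0,"wz":0}
  ]
}}

```text
time: 4.08
eef_pos: [0.6692, 0.1619, 0.047]
eef_rot: [0.0, 1.0, 0.0, 0.0]
ft_force: [-1.3, -0.7, 3.8]
opening: 0.003
```

Call:
{"name": "jog_arm", "arguments": {
  "steps": [
    {"x":0,"y":0,"z":0.2,"wx":0,"wy":0,"wz":0},
    {"x":0,"y":0,"z":0.4,"wx":0,"wy":0,"wz":0},
    {"x":0,"y":0,"z":0.4,"wx":0,"wy":0,"wz":0}
  ]
}}

```text
time: 4.33
eef_pos: [0.6695, 0.162, 0.0453]
eef_rot: [0.0, 1.0, 0.0, 0.001]
ft_force: [-7.0, -1.5, 21.9]
opening: -0.002
```

Call:
{"name": "jog_arm", "arguments": {
  "steps": [
    {"x":0,"y":0,"z":-0.2,"wx":0,"wy":0,"wz":0},
    {"x":0,"y":0,"z":-0.2,"wx":0,"wy":0,"wz":0}
  ]
}}

```text
time: 4.5
eef_pos: [0.6693, 0.1619, 0.0459]
eef_rot: [0.0, 1.0, 0.0, 0.0]
ft_force: [-0.3, -0.2, 8.4]
opening: -0.003
```

```bash
python3 - <<'E'
from h import *
s=manip.observe();print(s['eef_pos'],s['ft_force'])
a=snap('side','s1.png')['img'][120:190,190:280,::-1]; b=snap('top','t1.png')['img'][150:250,140:260,::-1]
cv2.imwrite('pics/s1c.png',cv2.resize(a,None,fx=8,fy=8,interpolation=cv2.INTER_CUBIC))
cv2.imwrite('pics/t1c.png',cv2.resize(b,None,fx=6,fy=6,interpolation=cv2.INTER_CUBIC))
E
```

```text
[0.66931603 0.16191824 0.0458691 ] [-0.34600712 -0.18122552  8.43935775]
```

View pics/s1c.png

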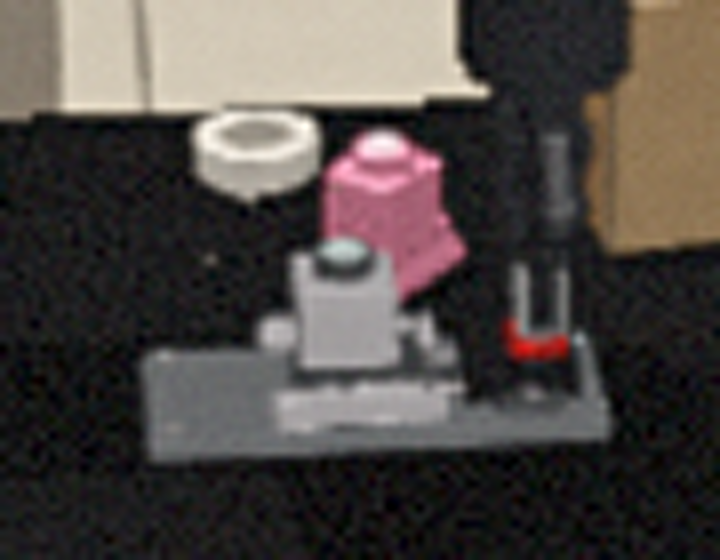

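The camera has sprung out about 14 mm: its box's left edge moved from px 230.5 to 226.5. Now I'll leave the button and go for the grasp.

Call:
{"name": "jog_arm", "arguments": {
  "steps": [
    {"x":0,"y":0,"z":-2,"wx":0,"wy":0,"wz":0},
    {"x":0,"y":0,"z":-5,"wx":0,"wy":0,"wz":0},
    {"x":0,"y":0,"z":-8,"wx":0,"wy":0,"wz":0},
    {"x":4,"y":0,"z":-8.5,"wx":0,"wy":0,"wz":0},
    {"x":8.6,"y":0,"z":-8.5,"wx":0,"wy":0,"wz":0}
  ],
  "hand": 0.85
}}

```text
time: 5.02
eef_pos: [0.591, 0.1621, 0.1325]
eef_rot: [0.001, 1.0, 0.001, 0.004]
ft_force: [-0.4, 0.1, -0.1]
opening: 0.704
```

```bash
python3 - <<'E'
from h import *
a=snap('side','s2.png')['img'][130:190,200:280,::-1]
cv2.imwrite('pics/s2c.png',cv2.resize(a,None,fx=8,fy=8,interpolation=cv2.INTER_CUBIC))
for n in ('side','top'): print([(np.round(d['centre'],1).tolist(),round(d['p'],2)) for d in finder.spot_point('camera_grip',n)][:3])
E
python3 rel.py .583 .162 .043 179.9; python3 -c "
from fit import *
for x in(.579,.583,.587): print(proj('side',[(x,.1622,.05)]))"
```

```text
[([238.9, 145.9], 0.56), ([231.3, 158.7], 0.53), ([234.1, 169.1], 0.25)]
[([169.5, 207.3], 0.84)]
t 5.17 pos [0.5823 0.1618 0.1287] F [0.55 0.3  0.36] op 0.849 yaw -179.99
shift cm [-0.12  0.03  8.57] w [-0.05 -0.34  0.11]
[[231.65566959 158.62048293]]
[[232.77992301 158.56587274]]
[[233.90341468 158.51129955]]
```

View pics/s2c.png

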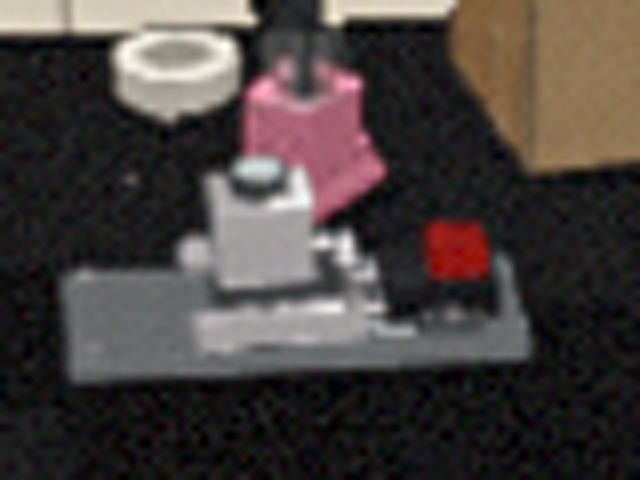

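The collar is at (232.2,151), down from 236.4, so the grip point is at x≈0.583. Descending.

Call:
{"name": "jog_arm", "arguments": {
  "steps": [
    {"x":-0.1,"y":0,"z":3,"wx":0,"wy":0,"wz":0},
    {"x":-0.1,"y":0,"z":6,"wx":0,"wy":0,"wz":0},
    {"x":-0.1,"y":0,"z":7.5,"wx":0,"wy":0,"wz":0},
    {"x":-0.1,"y":0,"z":8.5,"wx":0,"wy":0,"wz":0},
    {"x":-0.1,"y":0,"z":8.5,"wx":0,"wy":0,"wz":0}
  ]
}}

```text
time: 5.58
eef_pos: [0.5878, 0.1617, 0.0427]
eef_rot: [0.0, 1.0, -0.0, -0.001]
ft_force: [-0.7, 0.4, 0.4]
opening: 0.85
```

```bash
python3 rel.py .583 .162 .043 179.9
```

```text
t 5.58 pos [0.5878 0.1617 0.0427] F [-0.69  0.44  0.44] op 0.85 yaw 179.95
shift cm [ 0.48  0.03 -0.03] w [-0.03 -0.17  0.05]
```

Call:
{"name": "jog_arm", "arguments": {
  "steps": [
    {"x":0.1,"y":0,"z":0,"wx":0,"wy":0,"wz":0},
    {"x":0.1,"y":0,"z":0,"wx":0,"wy":0,"wz":0}
  ]
}}

```text
time: 5.75
eef_pos: [0.5885, 0.1621, 0.0459]
eef_rot: [0.0, 1.0, 0.0, 0.001]
ft_force: [-0.8, -1.1, 0.3]
opening: 0.851
```

Call:
{"name": "jog_arm", "arguments": {
  "steps": [
    {"x":0,"y":0,"z":0,"wx":0,"wy":0,"wz":0},
    {"x":0,"y":0,"z":0,"wx":0,"wy":0,"wz":0},
    {"x":0,"y":0,"z":0,"wx":0,"wy":0,"wz":0},
    {"x":0,"y":0,"z":0,"wx":0,"wy":0,"wz":0},
    {"x":0,"y":0,"z":0,"wx":0,"wy":0,"wz":0}
  ],
  "hand": 0,
  "newtons": 40
}}

```text
time: 6.17
eef_pos: [0.5881, 0.1621, 0.0457]
eef_rot: [0.0, 1.0, 0.0, 0.001]
ft_force: [-0.0, 0.3, 5.9]
opening: 0.434
```

Gripped: opening 0.434 is about 37 mm. Drawing the camera out along -x.

Call:
{"name": "jog_arm", "arguments": {
  "steps": [
    {"x":0.5,"y":0,"z":0,"wx":0,"wy":0,"wz":0},
    {"x":1.0,"y":0,"z":0,"wx":0,"wy":0,"wz":0},
    {"x":1.5,"y":0,"z":0,"wx":0,"wy":0,"wz":0},
    {"x":2.0,"y":0,"z":0,"wx":0,"wy":0,"wz":0},
    {"x":2.5,"y":0,"z":0,"wx":0,"wy":0,"wz":0}
  ]
}}

```text
time: 6.58
eef_pos: [0.5639, 0.1624, 0.0458]
eef_rot: [0.0, 1.0, 0.0, 0.002]
ft_force: [4.7, 2.1, 4.3]
opening: 0.443
```

```bash
python3 rel.py .493 .1624 .0457 179.9
```

```text
t 6.58 pos [0.5639 0.1624 0.0458] F [4.71 2.14 4.31] op 0.443 yaw 179.97
shift cm [ 7.09 -0.   -0.01] w [0.05 0.21 0.07]
```

Call:
{"name": "jog_arm", "arguments": {
  "steps": [
    {"x":1,"y":0,"z":0,"wx":0,"wy":0,"wz":0},
    {"x":2,"y":0,"z":0,"wx":0,"wy":0,"wz":0},
    {"x":3.5,"y":0,"z":0,"wx":0,"wy":0,"wz":0},
    {"x":5,"y":0,"z":0,"wx":0,"wy":0,"wz":0},
    {"x":7.2,"y":0,"z":0,"wx":0,"wy":0,"wz":0}
  ]
}}

```text
time: 7.0
eef_pos: [0.4908, 0.162, 0.0451]
eef_rot: [0.001, 1.0, 0.0, 0.001]
ft_force: [-0.7, -0.4, -1.5]
opening: 0.442
```

Call:
{"name": "jog_arm", "arguments": {
  "steps": [
    {"x":0,"y":0,"z":0,"wx":0,"wy":0,"wz":0},
    {"x":0,"y":0,"z":0,"wx":0,"wy":0,"wz":0}
  ]
}}

```text
time: 7.17
eef_pos: [0.4886, 0.1619, 0.0448]
eef_rot: [0.0, 1.0, -0.0, -0.001]
ft_force: [-0.1, 0.5, -2.0]
opening: 0.439
```

```bash
python3 rel.py .493 .1624 .0457 179.9; python3 - <<'E'
from h import *
a=snap('side','s3.png')['img'][130:190,180:260,::-1]; b=snap('top','t3.png')['img'][160:260,140:210,::-1]
cv2.imwrite('pics/s3c.png',cv2.hconcat([cv2.resize(a,(480,360),interpolation=cv2.INTER_CUBIC),cv2.resize(b,(252,360),interpolation=cv2.INTER_CUBIC)]))
E
```

```text
t 7.17 pos [0.4886 0.1619 0.0448] F [-0.14  0.54 -1.98] op 0.439 yaw 179.99
shift cm [-0.44  0.05 -0.09] w [-0.02 -0.11  0.09]
```

View pics/s3c.png

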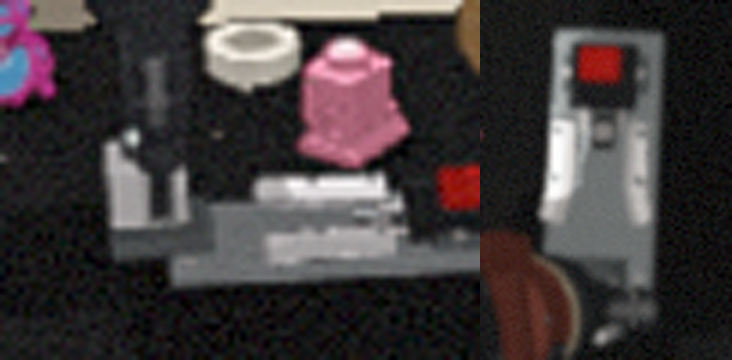

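The camera is out and held. In the crop its box is at (105–187,140–230), clear of the rails. I'll lift it and carry it to the blue entry.

Call:
{"name": "jog_arm", "arguments": {
  "steps": [
    {"x":0,"y":0,"z":-2,"wx":0,"wy":0,"wz":0},
    {"x":0,"y":0,"z":-4,"wx":0,"wy":0,"wz":0},
    {"x":0,"y":2,"z":-5,"wx":0,"wy":0,"wz":0},
    {"x":0,"y":5,"z":-5,"wx":0,"wy":0,"wz":0},
    {"x":0,"y":8,"z":-5,"wx":0,"wy":0,"wz":0}
  ]
}}

```text
time: 7.68
eef_pos: [0.4917, 0.2426, 0.0955]
eef_rot: [0.001, 1.0, 0.0, 0.001]
ft_force: [0.4, -0.2, -1.5]
opening: 0.437
```

```bash
python3 rel.py .4938 -.1122 .095 174.5
```

```text
t 7.68 pos [0.4917 0.2426 0.0955] F [ 0.35 -0.19 -1.55] op 0.437 yaw 179.83
shift cm [ -0.31 -35.48   0.04] w [0.02 0.08 5.33]
```

I had the y sign wrong: at yaw 180, tool y is world +y. Correcting that.

Call:
{"name": "jog_arm", "arguments": {
  "steps": [
    {"x":-0.3,"y":-3,"z":0,"wx":0,"wy":0,"wz":1},
    {"x":-0.3,"y":-7,"z":0,"wx":0,"wy":0,"wz":2},
    {"x":-0.3,"y":-11,"z":0,"wx":0,"wy":0,"wz":3},
    {"x":-0.3,"y":-15,"z":0,"wx":0,"wy":0,"wz":4},
    {"x":-0.3,"y":-18.5,"z":0,"wx":0,"wy":0,"wz":5.4}
  ]
}}

```text
time: 8.1
eef_pos: [0.4934, 0.055, 0.0945]
eef_rot: [0.048, 0.999, -0.0, -0.0]
ft_force: [0.5, -0.2, -2.7]
opening: 0.441
```

```bash
python3 rel.py .4938 -.1122 .095 174.5
```

```text
t 8.1 pos [0.4934 0.055  0.0945] F [ 0.49 -0.2  -2.65] op 0.441 yaw 174.53
shift cm [ -1.63 -16.64  -0.04] w [-0.02 -0.02  0.03]
```

Call:
{"name": "jog_arm", "arguments": {
  "steps": [
    {"x":-0.5,"y":-4,"z":0,"wx":0,"wy":0,"wz":0},
    {"x":-1,"y":-8,"z":0,"wx":0,"wy":0,"wz":0},
    {"x":-1.5,"y":-12,"z":0,"wx":0,"wy":0,"wz":0},
    {"x":-1.6,"y":-16,"z":0,"wx":0,"wy":0,"wz":0},
    {"x":-1.6,"y":-16,"z":0,"wx":0,"wy":0,"wz":0}
  ]
}}

```text
time: 8.52
eef_pos: [0.4948, -0.1108, 0.0948]
eef_rot: [0.051, 0.999, -0.002, 0.001]
ft_force: [0.7, -0.4, -2.6]
opening: 0.437
```

```bash
python3 rel.py .4938 -.1122 .055 174.5
```

```text
t 8.52 pos [ 0.4948 -0.1108  0.0948] F [ 0.71 -0.41 -2.64] op 0.437 yaw 174.21
shift cm [ 0.09 -0.14  3.98] w [-0.18  0.08 -0.29]
```

Call:
{"name": "jog_arm", "arguments": {
  "steps": [
    {"x":0,"y":0,"z":1.5,"wx":0,"wy":0,"wz":0},
    {"x":0,"y":0,"z":3,"wx":0,"wy":0,"wz":0},
    {"x":0,"y":0,"z":4,"wx":0,"wy":0,"wz":0},
    {"x":0,"y":0,"z":4,"wx":0,"wy":0,"wz":0},
    {"x":0,"y":0,"z":4,"wx":0,"wy":0,"wz":0}
  ]
}}

```text
time: 8.93
eef_pos: [0.4938, -0.1035, 0.0543]
eef_rot: [0.047, 0.999, 0.0, -0.001]
ft_force: [-1.5, -0.4, -2.2]
opening: 0.438
```

```bash
python3 rel.py .4938 -.1122 .0455 174.5; python3 - <<'E'
from h import *
a=snap('side','s4.png')['img'][180:240,190:290,::-1]; b=snap('top','t4.png')['img'][160:260,230:310,::-1]
cv2.imwrite('pics/s4c.png',cv2.resize(a,None,fx=8,fy=8,interpolation=cv2.INTER_CUBIC))
cv2.imwrite('pics/t4c.png',cv2.resize(b,None,fx=5,fy=5,interpolation=cv2.INTER_CUBIC))
E
```

```text
t 8.93 pos [ 0.4938 -0.1035  0.0543] F [-1.53 -0.42 -2.16] op 0.438 yaw 174.57
shift cm [-0.08 -0.87  0.88] w [ 0.02 -0.09  0.07]
```

View pics/s4c.png

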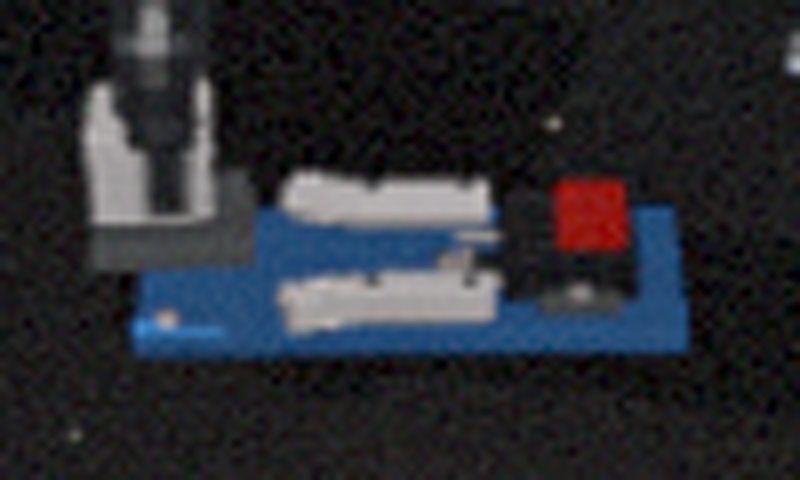

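View pics/t4c.png

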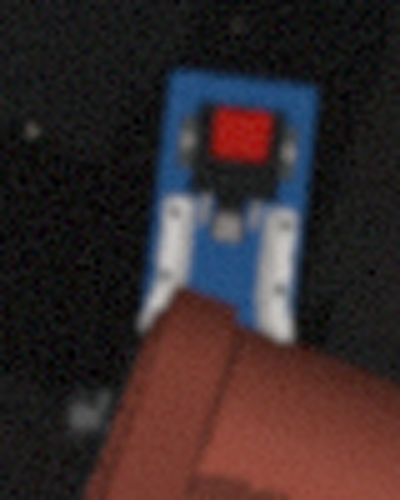

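```bash
python3 - <<'E'
from fit import *
for uv in [(92,268),(253,262)]:
    u=(np.array(uv)+.5)/8-.5+[190,180]; print([onz('side',u,z).round(4) for z in(.019,.0215,.024)])
E
```

```text
[array([ 0.4625, -0.1175,  0.019 ]), array([ 0.4626, -0.1211,  0.0215]), array([ 0.4626, -0.1247,  0.024 ])]
[array([ 0.5226, -0.1204,  0.019 ]), array([ 0.5224, -0.124 ,  0.0215]), array([ 0.5222, -0.1275,  0.024 ])]
```

Call:
{"name": "jog_arm", "arguments": {
  "steps": [
    {"x":0,"y":-0.5,"z":0,"wx":0,"wy":0,"wz":0},
    {"x":0,"y":-0.9,"z":0,"wx":0,"wy":0,"wz":0},
    {"x":0,"y":-0.9,"z":0,"wx":0,"wy":0,"wz":0},
    {"x":0,"y":-0.9,"z":0,"wx":0,"wy":0,"wz":0}
  ]
}}

```text
time: 9.37
eef_pos: [0.4935, -0.1131, 0.0552]
eef_rot: [0.048, 0.999, -0.0, 0.0]
ft_force: [0.2, -0.4, -1.9]
opening: 0.44
```

```bash
python3 rel.py .4938 -.1122 .0455 174.5
```

```text
t 9.37 pos [ 0.4935 -0.1131  0.0552] F [ 0.18 -0.38 -1.94] op 0.44 yaw 174.53
shift cm [-0.02  0.1   0.97] w [-0.01  0.04  0.03]
```

Call:
{"name": "jog_arm", "arguments": {
  "steps": [
    {"x":0,"y":0.1,"z":0.4,"wx":0,"wy":0,"wz":0},
    {"x":0,"y":0.1,"z":0.7,"wx":0,"wy":0,"wz":0},
    {"x":0,"y":0.1,"z":0.9,"wx":0,"wy":0,"wz":0},
    {"x":0,"y":0.1,"z":0.9,"wx":0,"wy":0,"wz":0}
  ]
}}

```text
time: 9.7
eef_pos: [0.4931, -0.1115, 0.0455]
eef_rot: [0.047, 0.999, 0.0, -0.0]
ft_force: [0.2, -0.3, -1.4]
opening: 0.439
```

```bash
python3 rel.py .4938 -.1122 .0455 174.5
```

```text
t 9.7 pos [ 0.4931 -0.1115  0.0455] F [ 0.16 -0.26 -1.43] op 0.439 yaw 174.57
shift cm [-0.07 -0.06 -0.  ] w [ 0.01 -0.03  0.07]
```

Call:
{"name": "jog_arm", "arguments": {
  "steps": [
    {"x":0,"y":-0.1,"z":0.1,"wx":0,"wy":0,"wz":0},
    {"x":0,"y":-0.1,"z":0.1,"wx":0,"wy":0,"wz":0}
  ]
}}

```text
time: 9.87
eef_pos: [0.4933, -0.1118, 0.0453]
eef_rot: [0.047, 0.999, 0.001, 0.0]
ft_force: [-1.3, 5.6, 9.1]
opening: 0.439
```

Floor contact at TCP z≈0.0453. I'll ease up slightly.

Call:
{"name": "jog_arm", "arguments": {
  "steps": [
    {"x":0,"y":0,"z":-0.1,"wx":0,"wy":0,"wz":0},
    {"x":0,"y":0,"z":-0.1,"wx":0,"wy":0,"wz":0}
  ]
}}

```text
time: 10.03
eef_pos: [0.4934, -0.1128, 0.0459]
eef_rot: [0.047, 0.999, -0.0, 0.0]
ft_force: [0.0, 0.6, -1.2]
opening: 0.44
```

```bash
python3 rel.py .5400 -.1166 .046 174.5
```

```text
t 10.03 pos [ 0.4934 -0.1128  0.0459] F [ 0.01  0.59 -1.24] op 0.44 yaw 174.57
shift cm [-4.68  0.06 -0.01] w [-0.01  0.01  0.07]
```

Call:
{"name": "jog_arm", "arguments": {
  "steps": [
    {"x":-0.6,"y":0,"z":0,"wx":0,"wy":0,"wz":0},
    {"x":-1.2,"y":0,"z":0,"wx":0,"wy":0,"wz":0},
    {"x":-1.8,"y":0,"z":0,"wx":0,"wy":0,"wz":0},
    {"x":-2.4,"y":0,"z":0,"wx":0,"wy":0,"wz":0}
  ]
}}

```text
time: 10.37
eef_pos: [0.5177, -0.1152, 0.0458]
eef_rot: [0.047, 0.999, -0.0, -0.0]
ft_force: [-3.5, 1.1, 3.4]
opening: 0.438
```

Call:
{"name": "jog_arm", "arguments": {
  "steps": [
    {"x":-0.5,"y":0,"z":0,"wx":0,"wy":0,"wz":0},
    {"x":-1,"y":0,"z":0,"wx":0,"wy":0,"wz":0},
    {"x":-1.5,"y":0,"z":0,"wx":0,"wy":0,"wz":0}
  ]
}}

```text
time: 10.62
eef_pos: [0.5323, -0.1164, 0.0458]
eef_rot: [0.047, 0.999, 0.0, -0.0]
ft_force: [-4.6, 1.2, 5.4]
opening: 0.438
```

```bash
python3 rel.py .5400 -.1166 .046 174.5
```

```text
t 10.62 pos [ 0.5323 -0.1164  0.0458] F [-4.58  1.2   5.36] op 0.438 yaw 174.56
shift cm [-0.77  0.05 -0.02] w [ 0.   -0.05  0.06]
```

Call:
{"name": "jog_arm", "arguments": {
  "steps": [
    {"x":-0.5,"y":0.0,"z":-0.06,"wx":0,"wy":0,"wz":0},
    {"x":-1.0,"y":0.0,"z":-0.06,"wx":0,"wy":0,"wz":0},
    {"x":-1.5,"y":0.0,"z":-0.06,"wx":0,"wy":0,"wz":0},
    {"x":-2,"y":0,"z":-0.06,"wx":0,"wy":0,"wz":0}
  ]
}}

```text
time: 10.95
eef_pos: [0.5524, -0.1181, 0.0461]
eef_rot: [0.047, 0.999, 0.0, -0.0]
ft_force: [-1.0, 1.1, -4.5]
opening: 0.44
```

```bash
python3 rel.py .5844 -.121 .046 174.5
```

```text
t 10.95 pos [ 0.5524 -0.1181  0.0461] F [-1.02  1.13 -4.5 ] op 0.44 yaw 174.57
shift cm [-3.21  0.02  0.01] w [ 0.03 -0.02  0.07]
```

Call:
{"name": "jog_arm", "arguments": {
  "steps": [
    {"x":-0.3,"y":0,"z":0.02,"wx":0,"wy":0,"wz":0},
    {"x":-0.6,"y":0,"z":0.02,"wx":0,"wy":0,"wz":0},
    {"x":-0.9,"y":0,"z":0.02,"wx":0,"wy":0,"wz":0},
    {"x":-1.0,"y":0,"z":0.02,"wx":0,"wy":0,"wz":0}
  ]
}}

```text
time: 11.28
eef_pos: [0.5622, -0.1191, 0.0461]
eef_rot: [0.047, 0.999, 0.0, -0.0]
ft_force: [-2.2, 1.9, -4.1]
opening: 0.441
```

Call:
{"name": "jog_arm", "arguments": {
  "steps": [
    {"x":-0.2,"y":0,"z":0,"wx":0,"wy":0,"wz":0},
    {"x":-0.4,"y":0,"z":0,"wx":0,"wy":0,"wz":0},
    {"x":-0.4,"y":0,"z":0,"wx":0,"wy":0,"wz":0}
  ]
}}

```text
time: 11.53
eef_pos: [0.5661, -0.1195, 0.0461]
eef_rot: [0.047, 0.999, 0.0, -0.0]
ft_force: [0.3, 2.0, -5.3]
opening: 0.445
```

Call:
{"name": "jog_arm", "arguments": {
  "steps": [
    {"x":-0.2,"y":0,"z":0,"wx":0,"wy":0,"wz":0},
    {"x":-0.4,"y":0,"z":0,"wx":0,"wy":0,"wz":0},
    {"x":-0.4,"y":0,"z":0,"wx":0,"wy":0,"wz":0}
  ]
}}

```text
time: 11.78
eef_pos: [0.5696, -0.1199, 0.0461]
eef_rot: [0.047, 0.999, 0.0, -0.001]
ft_force: [-3.2, 1.2, -3.1]
opening: 0.441
```

```bash
python3 rel.py .5844 -.121 .046 174.5
```

```text
t 11.78 pos [ 0.5696 -0.1199  0.0461] F [-3.22  1.19 -3.11] op 0.441 yaw 174.56
shift cm [-1.48  0.03  0.01] w [ 0.01 -0.06  0.06]
```

Call:
{"name": "jog_arm", "arguments": {
  "steps": [
    {"x":-0.15,"y":0,"z":0,"wx":0,"wy":0,"wz":0},
    {"x":-0.3,"y":0,"z":0,"wx":0,"wy":0,"wz":0},
    {"x":-0.3,"y":0,"z":0,"wx":0,"wy":0,"wz":0}
  ]
}}

```text
time: 12.03
eef_pos: [0.5722, -0.1201, 0.0461]
eef_rot: [0.047, 0.999, 0.0, -0.001]
ft_force: [-5.4, 1.1, -2.2]
opening: 0.439
```

Call:
{"name": "jog_arm", "arguments": {
  "steps": [
    {"x":-0.15,"y":0,"z":0,"wx":0,"wy":0,"wz":0},
    {"x":-0.3,"y":0,"z":0,"wx":0,"wy":0,"wz":0},
    {"x":-0.3,"y":0,"z":0,"wx":0,"wy":0,"wz":0}
  ]
}}

```text
time: 12.28
eef_pos: [0.5752, -0.1204, 0.0461]
eef_rot: [0.047, 0.999, 0.0, -0.001]
ft_force: [-5.6, 3.0, -1.8]
opening: 0.439
```

Call:
{"name": "jog_arm", "arguments": {
  "steps": [
    {"x":-0.1,"y":0,"z":0,"wx":0,"wy":0,"wz":0},
    {"x":-0.2,"y":0,"z":0,"wx":0,"wy":0,"wz":0},
    {"x":-0.2,"y":0,"z":0,"wx":0,"wy":0,"wz":0}
  ]
}}

```text
time: 12.53
eef_pos: [0.5771, -0.1206, 0.0461]
eef_rot: [0.048, 0.999, 0.0, -0.001]
ft_force: [-5.6, 2.0, -2.2]
opening: 0.438
```

Call:
{"name": "jog_arm", "arguments": {
  "steps": [
    {"x":-0.1,"y":0,"z":0,"wx":0,"wy":0,"wz":0},
    {"x":-0.2,"y":0,"z":0,"wx":0,"wy":0,"wz":0},
    {"x":-0.2,"y":0,"z":0,"wx":0,"wy":0,"wz":0}
  ]
}}

```text
time: 12.78
eef_pos: [0.579, -0.1208, 0.0461]
eef_rot: [0.047, 0.999, 0.0, -0.001]
ft_force: [-5.5, 2.7, -1.9]
opening: 0.441
```

Call:
{"name": "jog_arm", "arguments": {
  "steps": [
    {"x":-0.1,"y":0,"z":0,"wx":0,"wy":0,"wz":0},
    {"x":-0.1,"y":0,"z":0,"wx":0,"wy":0,"wz":0}
  ]
}}

```text
time: 12.95
eef_pos: [0.5799, -0.1209, 0.0461]
eef_rot: [0.048, 0.999, 0.0, -0.001]
ft_force: [-5.8, 2.4, -2.0]
opening: 0.438
```

Call:
{"name": "jog_arm", "arguments": {
  "steps": [
    {"x":-0.1,"y":0,"z":0,"wx":0,"wy":0,"wz":0},
    {"x":-0.1,"y":0,"z":0,"wx":0,"wy":0,"wz":0}
  ]
}}

```text
time: 13.12
eef_pos: [0.5809, -0.121, 0.0461]
eef_rot: [0.048, 0.999, 0.0, -0.001]
ft_force: [-6.1, 2.3, -1.1]
opening: 0.442
```

Call:
{"name": "jog_arm", "arguments": {
  "steps": [
    {"x":-0.1,"y":0,"z":0,"wx":0,"wy":0,"wz":0},
    {"x":-0.1,"y":0,"z":0,"wx":0,"wy":0,"wz":0}
  ]
}}

```text
time: 13.28
eef_pos: [0.5819, -0.1211, 0.0461]
eef_rot: [0.048, 0.999, 0.0, -0.001]
ft_force: [-7.1, 3.2, -0.7]
opening: 0.441
```

Call:
{"name": "jog_arm", "arguments": {
  "steps": [
    {"x":-0.1,"y":0,"z":0,"wx":0,"wy":0,"wz":0},
    {"x":-0.1,"y":0,"z":0,"wx":0,"wy":0,"wz":0}
  ]
}}

```text
time: 13.45
eef_pos: [0.5831, -0.1212, 0.0461]
eef_rot: [0.048, 0.999, 0.0, -0.001]
ft_force: [-5.1, 1.9, -3.3]
opening: 0.438
```

```bash
python3 rel.py .5844 -.121 .046 174.5;  python3 - <<'E'
from h import *
a=snap('side','s5.png')['img'][180:240,190:290,::-1]
cv2.imwrite('pics/s5c.png',cv2.resize(a,None,fx=8,fy=8,interpolation=cv2.INTER_CUBIC))
E
```

```text
t 13.45 pos [ 0.5831 -0.1212  0.0461] F [-5.06  1.88 -3.32] op 0.438 yaw 174.55
shift cm [-0.12  0.04  0.01] w [ 0.   -0.09  0.05]
```

View pics/s5c.png

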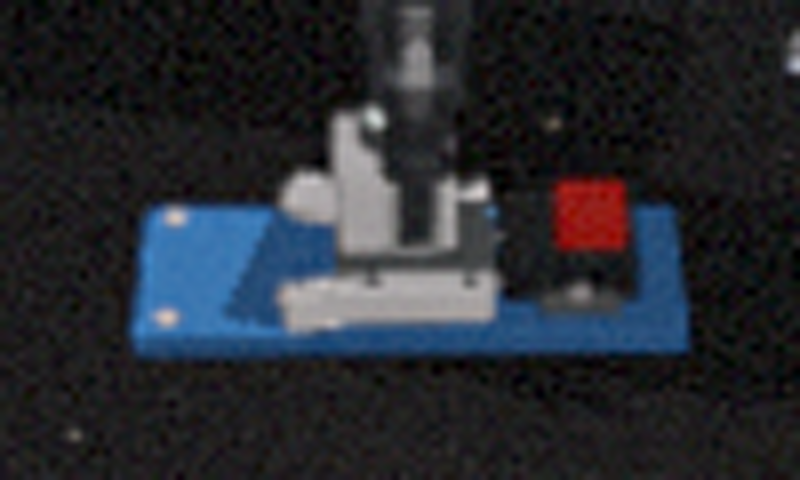

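Force dropped from 7.1 to 5.1 N, and the red button's top edge is back at row 180 as in the earlier picture. That suggests a click, so I'll tug gently to test it.

Call:
{"name": "jog_arm", "arguments": {
  "steps": [
    {"x":0.1,"y":0,"z":0,"wx":0,"wy":0,"wz":0},
    {"x":0.15,"y":0,"z":0,"wx":0,"wy":0,"wz":0},
    {"x":0.15,"y":0,"z":0,"wx":0,"wy":0,"wz":0}
  ]
}}

```text
time: 13.75
eef_pos: [0.5828, -0.1212, 0.0461]
eef_rot: [0.047, 0.999, 0.0, 0.0]
ft_force: [0.5, 1.5, -8.6]
opening: 0.44
```

Call:
{"name": "jog_arm", "arguments": {
  "steps": [
    {"x":0.1,"y":0,"z":0,"wx":0,"wy":0,"wz":0},
    {"x":0.1,"y":0,"z":0,"wx":0,"wy":0,"wz":0}
  ]
}}

```text
time: 13.92
eef_pos: [0.5826, -0.1212, 0.0462]
eef_rot: [0.047, 0.999, 0.0, 0.001]
ft_force: [4.2, 1.6, -13.0]
opening: 0.434
```

It's held: commanded 2.5 mm back, it moved only 0.5 mm with +4 N resistance. I'll unload, release and retreat.

Call:
{"name": "jog_arm", "arguments": {
  "steps": [
    {"x":-0.15,"y":0,"z":0.02,"wx":0,"wy":0,"wz":0},
    {"x":-0.15,"y":0,"z":0.02,"wx":0,"wy":0,"wz":0}
  ]
}}

```text
time: 14.08
eef_pos: [0.5829, -0.1212, 0.0461]
eef_rot: [0.047, 0.999, -0.0, -0.0]
ft_force: [-1.5, 1.9, -5.8]
opening: 0.44
```

Call:
{"name": "jog_arm", "arguments": {
  "steps": [
    {"x":0,"y":0,"z":0,"wx":0,"wy":0,"wz":0},
    {"x":0,"y":0,"z":0,"wx":0,"wy":0,"wz":0},
    {"x":0,"y":0,"z":0,"wx":0,"wy":0,"wz":0},
    {"x":0,"y":0,"z":0,"wx":0,"wy":0,"wz":0},
    {"x":0,"y":0,"z":0,"wx":0,"wy":0,"wz":0}
  ],
  "hand": 0.85
}}

```text
time: 14.5
eef_pos: [0.5833, -0.1215, 0.0464]
eef_rot: [0.048, 0.999, -0.0, 0.0]
ft_force: [-0.1, -0.1, 0.4]
opening: 0.847
```

Call:
{"name": "jog_arm", "arguments": {
  "steps": [
    {"x":0,"y":0,"z":-1,"wx":0,"wy":0,"wz":0},
    {"x":0,"y":0,"z":-3,"wx":0,"wy":0,"wz":0},
    {"x":0,"y":0,"z":-6,"wx":0,"wy":0,"wz":0},
    {"x":0,"y":0,"z":-10,"wx":0,"wy":0,"wz":0},
    {"x":0,"y":0,"z":-13,"wx":0,"wy":0,"wz":0}
  ]
}}

```text
time: 14.92
eef_pos: [0.5832, -0.1214, 0.1794]
eef_rot: [0.047, 0.999, -0.0, 0.001]
ft_force: [1.8, -0.7, 1.1]
opening: 0.851
```

Call:
{"name": "jog_arm", "arguments": {
  "steps": [
    {"x":4,"y":0,"z":-2,"wx":0,"wy":0,"wz":0},
    {"x":8,"y":0,"z":-4,"wx":0,"wy":0,"wz":0},
    {"x":12,"y":0,"z":-4,"wx":0,"wy":0,"wz":0},
    {"x":16,"y":0,"z":-4,"wx":0,"wy":0,"wz":0},
    {"x":16,"y":0,"z":-4,"wx":0,"wy":0,"wz":0}
  ]
}}

```text
time: 15.33
eef_pos: [0.416, -0.1039, 0.2161]
eef_rot: [0.048, 0.999, 0.001, -0.003]
ft_force: [1.4, -0.4, -0.3]
opening: 0.848
```

```bash
python3 rel.py .5844 -.121 .046 174.5;  python3 - <<'E'
from h import *
a=snap('side','s6.png')['img']; b=snap('top','t6.png')['img'][:,:,::-1]
cv2.imwrite('pics/s6c.png',cv2.resize(a[180:240,190:290,::-1],None,fx=8,fy=8,interpolation=cv2.INTER_CUBIC))
cv2.imwrite('pics/t6c.png',cv2.resize(b,(800,600),interpolation=cv2.INTER_CUBIC))
E
```

```text
t 15.33 pos [ 0.416  -0.1039  0.2161] F [ 1.41 -0.41 -0.31] op 0.848 yaw 174.55
shift cm [-17.01  -0.12  16.91] w [ 0.07 -0.31  0.05]
```

View pics/s6c.png

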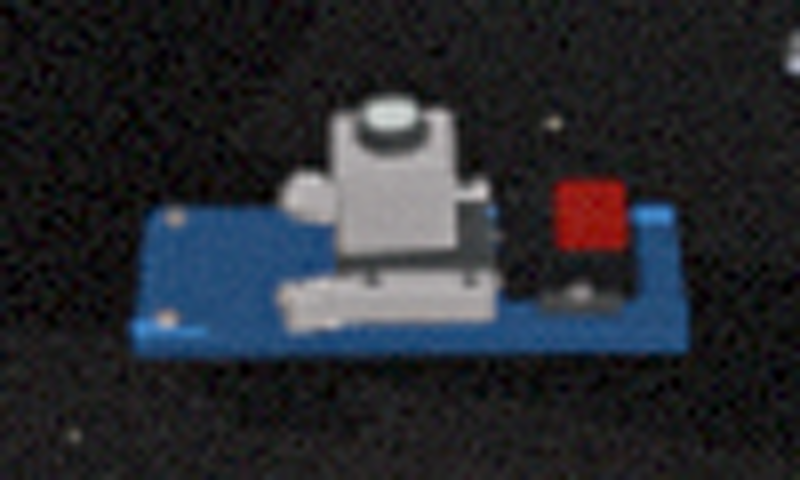

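View pics/t6c.png

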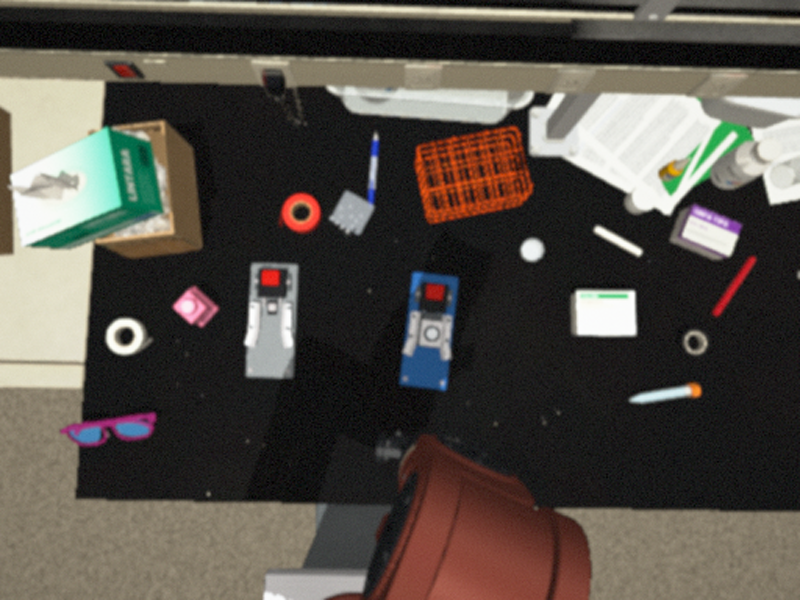

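After release the camera box still spans columns 333–458, as it did in the grip, so it was not pushed out. The bystanders are where they were. I'll settle once, compare again and hand in.

Call:
{"name": "jog_arm", "arguments": {
  "steps": [
    {"x":0,"y":0,"z":0,"wx":0,"wy":0,"wz":0},
    {"x":0,"y":0,"z":0,"wx":0,"wy":0,"wz":0},
    {"x":0,"y":0,"z":0,"wx":0,"wy":0,"wz":0},
    {"x":0,"y":0,"z":0,"wx":0,"wy":0,"wz":0},
    {"x":0,"y":0,"z":0,"wx":0,"wy":0,"wz":0}
  ]
}}

```text
time: 15.85
eef_pos: [0.4241, -0.1061, 0.2158]
eef_rot: [0.047, 0.999, 0.0, -0.0]
ft_force: [1.2, -0.8, -0.2]
opening: 0.852
```

```bash
python3 - <<'E'
from h import *
snap('side','s7.png')
a=cv2.imread('pics/s6.png')[190:215,225:260].astype(int);b=cv2.imread('pics/s7.png')[190:215,225:260].astype(int)
print(abs(a-b).mean(), abs(a-b).max()); print(order.hand_in())
E
```

```text
4.20152380952381 36
the job is handed in; nothing more can be done
None
```

The camera head is caught in the blue imaging dock and the job is handed in at about 16 s of the 72 s allowed.

**What I did:** I pressed the grey dock's button and the camera sprang out about 14 mm. I gripped it, drew it out and carried it to the blue dock. Then I fed it in by feel in 1–3 mm steps.

**Insertion:** The push stayed at 3–7 N in the readings at the end of each move. It dropped from 7.1 to 5.1 N at the click, about where the pictures put the shifted block (roughly 6 mm nearer than nominal).

**Last checks:**
- **Catch:** the blue button was back up. A gentle tug of 2.5 mm moved the camera only 0.5 mm, against about 4 N, so it is held.
- **After release:** the camera stayed in the same place for over a second, and the two last side pictures differ only by what looks like image noise.
- **Bystanders:** they look unmoved in the top view, and the gripper is clear of everything.

**What did not go cleanly:**
- The button press briefly reached 22 N at the bottom of its travel, above the 4–9 N given.
- Setting the foot down in the blue dock briefly read about 9 N downwards.
- The tug test showed about 13 N of vertical force.
- I first moved the held camera about 8 cm the wrong way in y, in free air, and corrected it without touching anything.

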